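# Reset a notched cradle stop to fit a power module

## Robot

A 6-joint arm with a two-finger parallel gripper is mounted at the origin on the work surface. World frame = base frame: x ahead of the robot, y to its left, z up, the work surface at z = 0. Lengths are in m, angles in rad, forces in N, time in s.
With the tool pointing down it reaches from about 0.275 to 0.75 m from the base axis. Payload 10.2 kg.
Tool frame: the origin (TCP) lies at the very end of the fingers, on their centre line; the grasp point (between the pads) lies 19 mm behind it; z points along the fingers, y is the line along which they close (so a half turn about z gives the same grasp; the last joint's range is limited). The gripper opens to 85 mm and grips with 20 to 120 N. Pads are 22 mm wide; open, the fingers measure 114 mm over their backs; the gripper's body (76 mm by 85 mm) begins 54 mm behind the grasp point. The pads swing forward as they close: fully open they stand 13 mm farther back than shut.
Start: joints at [-1.559, 0.313, 1.498, -0, 1.331, -0.223], TCP at [0.122, -0.511, 0.231] pointing down, gripper open.
Joint ranges: [-2.94, 2.94], [-0.97, 2.17], [0.19, 2.56], [-1.23, 4.37], [0.02, 3.11], [-2.88, 2.88]. Speed limits (rad/s): [2.39, 2.39, 3.01, 3.14, 3.14, 3.14].

## Interface

Orientations are given as a rotation vector (axis times angle).
In Python, from rig import * gives the robot as it stands.
- The arm moves only by the shell command python3 -m creep 'ROWS'. ROWS is JSON, a list of rows, each a list of 3 entries, a list of its own where there are three numbers: the turn, a rotation vector about the tool's x, y, z in units of 10 degrees (1.0 is 10 degrees), then the shift along the tool's x, y, z in units of 30 mm (1.0 is 30 mm), then the closure in counts, from 0 (fully open) to 255 (shut). In form: [[[wx, wy, wz], [dx, dy, dz], claw], ...]. A call has 1 to 10 rows; each row shifts and turns the commanded pose from where the row before left it, along the tool's axes as they then stand; what a row does not reach is not made up. A row lasts 1/8 s, in which the tool goes at most 62.5 mm and 10.7 degrees, less where a joint would pass 70% of its speed; a pose out of reach is approached as far as the arm can. A call is refused whole if a number of a shift passes 1 or a number of a turn 1, either way. A call with a gripper value outside its range is refused whole. The fingers move at their own pace and stop on an object; the grip force is fixed at half the most. Time passes only in rows, so rows that do not move let the fingers close. It gives the time, the measured TCP pose, the force, the opening and the grip force at its end, in the units of the state.
- state(): the state, without advancing time (a new reading comes with each control period).
- capture(name): name is "scene" or "top" or "wrist"; returns a dict with "frame" (420x560x3 uint8, red, green, blue), "depth" (420x560 float32, m along the optical axis (not along the pixel's ray), 0 where there is no reading), "K" (3x3 intrinsics, pixels), "position" and "orientation" of the camera in the world. Camera axes: x right, y up, looking along -z (the intrinsics and any distortion apply to the point x, -y, -z); pixel columns grow to the right and rows downward; lengths in m; the calibration is good to about 2 mm. A picture is of the moment at which its call begins.
- close_job(): hands the job in; it is judged then, once.
Trained networks look in the newest picture that a camera, given by its name, has taken for a name from the list of things; names that differ only in an ending like _2 or _b are one class to them, and where a whole thing is asked for, a point or a joint stands for the part that bears it (a point fixed in the world has none). Each returns a list of dicts, best first, with "conf" (0 to 1); they miss things now and then, are a little off and sometimes report something else, mostly with a low value. They report only what shows in the picture. A call takes as long as a camera call.
- outline_of(camera, name): "mask" (420x560 bool, what is visible of it).
- pinpoint(camera, name): "position" ([x, y, z] in m, in world coordinates, good to about 4 mm: a listed point, or the origin of a listed thing).
The state is a dict: "time": time; "joint_positions": joint angles; "dq": joint speeds; "tau": joint torques, N m; "ee_pos": TCP position; "orientation": TCP orientation; "wrist_force": force on the tool from outside, world axes, zero at the start; "ft_torque": the same for the moment, N m; "grip_width": finger opening in m; "grasp_force": force on a finger pad.
Only numpy, scipy, OpenCV 4.12 (cv2) and the standard library are available. Lean on these libraries where they do the work, as an engineer would, in place of code of your own. Each camera call takes 0.05 s, during which the arm holds its last target. There are 200 camera calls.

## Task

First lift the black stop bar with the orange tab out of its notches, shift it along the cradle and let it drop fully home, square across both rails, in the one pair of notches that leaves just enough room for the power module (the green board with the finned heat sink) between it and the blue fence, and let go of it. Then set the module down flat on the cradle bed between fence and stop; do not drop it in. Leave the other things on the bench where they are.

Things in the scene. Friction and masses are not known exactly. Their poses are not given: they have to be found in the camera images.
- cradle: Fixed aluminium base 164 x 304 x 10 mm (x, y, z); origin at the centre of its underside, z up. Bed: its top, z = 10. Two dark steel rails along y, at x = -66 to -50 and 50 to 66 (100 mm between them), reach z = 28 all along. On the +y half round-topped teeth, 15 mm long in y, rise from there to z = 42; the gaps between them are the notches.
- notch0 (a point): Point midway between the two rails, at the floor height (cradle z = 28) and centre of the first pair of notches, cradle y = -14. Five more pairs follow every 28 mm to +y, at y = 14, 42, 70, 98, 126. Each notch is 13 mm wide (y) at its floor, wider at the mouth, 14 mm deep. Axes as the cradle's.
- fence: Blue fixed fence block 98 x 20 x 30 mm across the bed, at one of three stations, cradle y = -126, -98 or -70. Origin at the centre of its underside, on the bed; axes as the cradle's. The module lies beside its +y face, 10 mm from the origin. The notches where it just fits are centred 140 mm to +y of this origin: 125 mm then lie between the faces of fence and stop.
- stop: Loose bar, 0.15 to 0.3 kg, across the rails (along its x), at first one notch too near the fence or one or two too far. Black crossbar 136 x 10 x 22 mm (z 0 to 22); below its middle a panel 94 x 10 mm hangs to z = -14 between the rails; orange grip tab 64 x 14 mm above it, z = 22 to 62. Origin: middle of the crossbar's underside, which rests on the notch floors when home.
- module: Loose power module, 0.45 to 0.7 kg: plate 94 x 118 x 8 mm with a green board, on its middle a finned grey heat sink 30 x 80 mm (x, y), z = 8 to 68, to be gripped across its 30 mm. Origin at the centre of the plate's underside. Lies on the bench left or right of the cradle. In the cradle its 118 mm length (its y) goes along the cradle's y, either way round.
- meter: Yellow multimeter 85 x 165 x 36 mm lying behind the cradle; origin at the centre of its underside. A bystander.
- bottle: White bottle with blue cap, 48 mm across, 110 mm tall; origin at the centre of its underside. A bystander.
- tape: Yellow tape roll 90 mm across, 30 mm high; origin at the centre of its underside. A bystander.
- driver: Red-handled screwdriver 190 mm long, lying near the robot. A bystander.
- brush: Brush 170 mm long, lying near the robot. A bystander.
- bin: Black open parts bin 150 x 100 x 55 mm, on the side of the cradle where the module is not; origin at the centre of its underside. A bystander.
- mouse: Black computer mouse 100 x 60 x 28 mm at the left; origin at the centre of its underside. A bystander.

How it is judged:
By the outcome, as a careful person would: the job done as asked, in the order asked, and still so for the second after the job is handed in, with the robot touching nothing.
It also fails if it takes over 56 s, if anything falls off the work surface, if the arm or the gripper's body presses on something with over 40 N, if the wrist force passes 120 N, or if a joint passes its speed limit or range.

## Working session

There is one attempt and no reset: what is moved stays moved. The work goes in short steps, Python scripts to look and compute and a shell command to move; the robot and the scene stay as the last step left them, time stands still between calls to the robot, and variables do not carry over. Pictures are saved under pics/ and viewed, at most 10 in all, crops included, and the job is handed in when it is done.

```bash
mkdir -p pics; ls
cat > h.py <<'E'
from rig import *
import numpy as np, cv2
from scipy.spatial.transform import Rotation as R
def cloud(c):
    d=c["depth"];K=np.array(c["K"]);v,u=np.mgrid[:420,:560]
    p=np.stack([(u-K[0,2])/K[0,0]*d,-(v-K[1,2])/K[1,1]*d,-d],-1)
    o=np.array(c["orientation"]);Rm=o if o.shape==(3,3) else R.from_rotvec(o).as_matrix()
    return p@Rm.T+np.array(c["position"])
def save(c,n,f=1): cv2.imwrite("pics/"+n,cv2.resize(c["frame"][...,::-1],None,fx=f,fy=f))
E
python3 - <<'E'
from h import *
s=state();print(s["orientation"],s["ee_pos"],s["time"])
for cam in("top","scene"):
    c=capture(cam);save(c,cam+"0.png",1.4);P=cloud(c);np.savez("/tmp/"+cam,P=P,f=c["frame"])
    print(cam,c["position"],c["orientation"])
    for n in("cradle","notch0","fence","stop","module","bin","bottle","tape","meter"):
        r=pinpoint(cam,n);o=outline_of(cam,n)
        t=""
        if o:
            m=o[0]["mask"]&(c["depth"]>0);q=P[m]
            if len(q)>5:
                rc=cv2.minAreaRect((q[:,:2]*1000).astype(np.float32));t=(m.sum(),np.round(rc[0]),np.round(rc[1]),round(rc[2],1),q[:,2].max().round(3))
        print(n,[(np.round(x["position"],3).tolist(),round(x["conf"],2)) for x in r[:2]],t)
E
```

```text
pics
[-3.11868503e+00 -3.67748420e-01 -2.84423318e-04] [ 0.12212656 -0.51032519  0.23073191] 0.0
top [0.44524734 0.07235982 1.22949188] [ 0.08178122 -0.04297088 -1.5550964 ]
cradle [([0.541, -0.003, -0.002], 0.88)] (np.int64(6400), array([550.,  -3.]), array([312., 167.]), 84.4, np.float64(0.054))
notch0 [([0.543, -0.016, 0.029], 0.8), ([0.579, 0.539, -0.002], 0.61)] (np.int64(6228), array([549.,  -0.]), array([308., 164.]), 84.2, np.float64(0.054))
fence [([0.537, -0.072, 0.01], 0.58), ([0.313, 0.214, 0.0], 0.46)] (np.int64(334), array([541., -72.]), array([24., 97.]), 84.4, np.float64(0.049))
stop [([0.554, 0.12, 0.031], 0.65)] (np.int64(201), array([562., 124.]), array([ 12., 130.]), 83.9, np.float64(0.095))
module [([0.461, -0.351, 0.0], 0.76)] (np.int64(1578), array([ 464., -349.]), array([121.,  93.]), 75.6, np.float64(0.074))
bin [([0.523, 0.366, 0.002], 0.62)] (np.int64(2436), array([528., 364.]), array([150., 101.]), 12.8, np.float64(0.063))
bottle [([0.711, 0.3, 0.0], 0.79)] (np.int64(375), array([714., 301.]), array([42., 48.]), 44.5, np.float64(0.115))
tape [([0.719, -0.2
[... 680 characters left out ...]
3., 115.]), array([ 34., 135.]), 86.5, np.float64(0.092))
module [([0.464, -0.353, 0.001], 0.71)] (np.int64(1139), array([ 450., -373.]), array([179., 112.]), 73.8, np.float64(0.071))
bin [([0.527, 0.365, -0.0], 0.84)] (np.int64(2787), array([530., 363.]), array([154., 100.]), 12.4, np.float64(0.058))
bottle [([0.713, 0.302, -0.002], 0.59)] (np.int64(781), array([689., 292.]), array([112.,  51.]), 20.0, np.float64(0.113))
tape [([0.722, -0.293, -0.0], 0.58)] (np.int64(687), array([ 722., -292.]), array([89., 85.]), 57.8, np.float64(0.033))
meter [([0.791, 0.044, -0.001], 0.65), ([0.55, -0.003, -0.002], 0.25)] (np.int64(2382), array([792.,  31.]), array([187., 126.]), 88.1, np.float64(0.091))
```

View pics/top0.png

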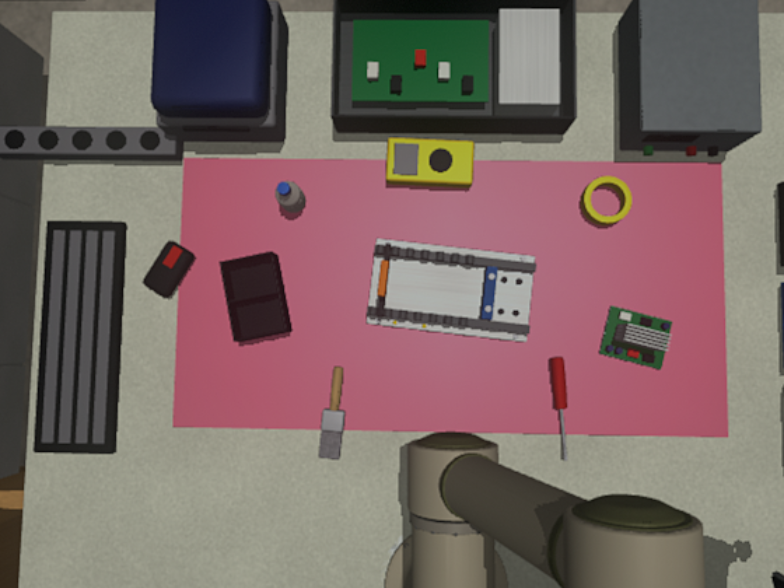

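View pics/scene0.png

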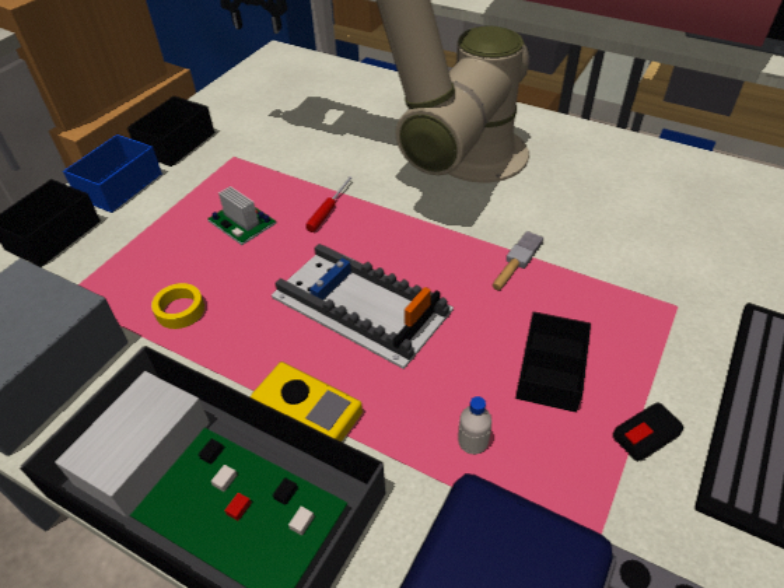

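Run:
```python
from h import *
# cradle frame fit from top cloud: rail faces z~28 & bed z~10
P=np.load("/tmp/top.npz")["P"];F=np.load("/tmp/top.npz")["f"]
q=P.reshape(-1,3)
near=(abs(q[:,0]-.548)<.12)&(abs(q[:,1])<.19)
m=near&(q[:,2]>.004)
a=cv2.minAreaRect((q[m][:,:2]*1000).astype(np.float32));print("cradle",a)
m=near&(q[:,2]>.065);a=cv2.minAreaRect((q[m][:,:2]*1000).astype(np.float32));print("tab",a,q[m].mean(0),q[m][:,2].max())
for lo,hi in((.004,.016),(.022,.034),(.035,.048)):
    m=near&(q[:,2]>lo)&(q[:,2]<hi);print(lo,m.sum(),np.median(q[m][:,2]))
m=(abs(q[:,0]-.464)<.1)&(abs(q[:,1]+.35)<.1)&(q[:,2]>.04)
a=cv2.minAreaRect((q[m][:,:2]*1000).astype(np.float32));print("sink",a,q[m].mean(0),np.median(q[m][:,2]))
m=(abs(q[:,0]-.4)<.3)&(abs(q[:,1])<.4)&(abs(q[:,2])<.008);print("bench",np.median(q[m][:,2]))
```

```text
cradle ((548.0396728515625, 0.6941680908203125), (378.4082336425781, 239.8399200439453), 89.9205551147461)
tab ((515.6709594726562, 110.93827819824219), (156.8902587890625, 34.30133056640625), 16.38150978088379) [0.46172203 0.07977951 1.06642336] 1.22949188272814
0.004 5609 0.009946659894908505
0.022 956 0.028239446274411217
0.035 823 0.04113553634800682
sink ((463.7950134277344, -348.3540954589844), (83.49937438964844, 30.195308685302734), 75.95511627197266) [ 0.46433871 -0.34588254  0.06101869] 0.06529795233527746
bench 0.0010332015972402964
```

The top view shows the stop's orange tab at (383,278), at the left end of the cradle. The fence is at (489,293), the module at (637,338). So the fence is at station -70, the stop at 126, and the target notch is 70, a shift of 56 mm toward the fence.

```bash
python3 -m creep '[[[0,0,0.95],[0,0,0],0],[[0,0,0.95],[0,0,0],0],[[0,0,0],[0.55,-1,0],0],[[0,0,0],[0.55,-1,0],0],[[0,0,0],[0.55,-1,0],0],[[0,0,0],[0.55,-1,0],0],[[0,0,0],[0.55,-1,0],0],[[0,0,0],[0.55,-1,0],0],[[0,0,0],[0.55,-1,0],0],[[0,0,0],[0.55,-1,0],0]]'; python3 -m creep '[[[0,0,0],[0.55,-1,0],0],[[0,0,0],[0.55,-1,0],0],[[0,0,0],[0.55,-1,0],0],[[0,0,0],[0.55,-1,0],0],[[0,0,0],[0.55,-1,0],0],[[0,0,0],[0.55,-1,0],0],[[0,0,0],[0.55,-1,0],0],[[0,0,0],[0.55,-1,0],0],[[0,0,0],[0.55,-1,0],0],[[0,0,0],[0.55,-1,0],0]]'
python3 -m creep '[[[0,0,0],[0.55,-1,0],0],[[0,0,0],[0.55,-1,0],0],[[0,0,0],[0.55,-1,0],0],[[0,0,0],[0,0,0],0]]'
cat >> h.py <<'E'
def orange(cam,zmin=.06):
    c=capture(cam);P=cloud(c);f=c["frame"].astype(int)
    m=(f[...,0]>120)&(f[...,0]-f[...,2]>70)&(f[...,0]-f[...,1]>50)&(P[...,2]>zmin)&(P[...,2]<.25)&(c["depth"]>0)&(abs(P[...,0]-.55)<.12)&(abs(P[...,1]-.06)<.14)
    q=P[m];print("orange n",len(q))
    if len(q)>10:
        t=q[q[:,2]>np.percentile(q[:,2],95)-.008];print("tab top",np.round(t.mean(0),4),cv2.minAreaRect((t[:,:2]*1000).astype(np.float32)),q[:,2].max())
    return c,P
E
python3 - <<'E'
from h import *
s=state();r=R.from_rotvec(s["orientation"]).as_matrix();print(r.round(3),s["ee_pos"],s["time"])
c,P=orange("wrist");save(c,"w1.png",1.2);print(c["position"])
for n in("stop","notch0","fence"):
    print(n,[(np.round(x["position"],4).tolist(),round(x["conf"],2)) for x in pinpoint("wrist",n)[:2]])
E
```

```text
time: 3.15
ee_pos: [0.2772, -0.2835, 0.2314]
orientation: [3.138, -0.152, 0.0]
wrist_force: [0.0, -0.1, -0.2]
grip_width: 0.0855
grasp_force: 0.0
time: 4.4
ee_pos: [0.4705, -0.0008, 0.2314]
orientation: [3.138, -0.152, 0.0]
wrist_force: [-0.6, -0.5, 0.2]
grip_width: 0.0854
grasp_force: 0.0
time: 4.9
ee_pos: [0.5284, 0.0843, 0.2309]
orientation: [-3.138, 0.148, 0.001]
wrist_force: [-0.0, 0.0, 0.1]
grip_width: 0.0851
grasp_force: 0.0
[[ 0.996 -0.094 -0.   ]
 [-0.094 -0.996  0.   ]
 [-0.    -0.    -1.   ]] [0.52835953 0.08431568 0.23089447] 4.9
orange n 1423
tab top [0.5611 0.1225 0.0903] ((559.754638671875, 122.82884216308594), (13.427098274230957, 63.105613708496094), 84.04863739013672) 0.09274573667582403
[0.60917266 0.0773089  0.37381338]
stop [([0.5596, 0.122, 0.0269], 0.97)]
notch0 [([0.5478, -0.0201, 0.0322], 0.86)]
fence [([0.5375, -0.0731, 0.0083], 0.65), ([0.5274, 0.3583, -0.0002], 0.24)]
```

```bash
python3 -m creep '[[[0,0,0.05],[0.47,-0.69,0],0],[[0,0,0],[0.47,-0.69,0.8],0],[[0,0,0],[0,0,1],0],[[0,0,0],[0,0,1],0],[[0,0,0],[0,0,1],0],[[0,0,0],[0,0,1],0],[[0,0,0],[0,0,0.6],0],[[0,0,0],[0,0,0.4],0],[[0,0,0],[0,0,0],0]]'
python3 -m creep '[[[0,0,0],[0,0,0],255],[[0,0,0],[0,0,0],255],[[0,0,0],[0,0,0],255],[[0,0,0],[0,0,0],255],[[0,0,0],[0,0,0],255],[[0,0,0],[0,0,0],255]]'
```

```text
time: 6.22
ee_pos: [0.5599, 0.1209, 0.0571]
orientation: [3.137, -0.167, -0.001]
wrist_force: [0.2, 0.6, -0.2]
grip_width: 0.0854
grasp_force: 0.0
time: 6.98
ee_pos: [0.5603, 0.1213, 0.0576]
orientation: [-3.137, 0.166, -0.001]
wrist_force: [-0.6, 0.3, 3.8]
grip_width: 0.0133
grasp_force: 58.8
```

```bash
python3 -m creep '[[[0,0,0],[0,0,-0.4],255],[[0,0,0],[0,0,-0.5],255],[[0,0,0],[0,0,0],255],[[0,0,0],[0,0.5,0],255],[[0,0,0],[0,0.6,0],255],[[0,0,0],[0,0.5,0],255],[[0,0,0],[0,0.27,0],255],[[0,0,0],[0,0,0],255],[[0,0,0],[0,0,0],255]]'
python3 - <<'E'
from h import *
c,P=orange("wrist");save(c,"w2.png",1.2);s=state();print(s["ee_pos"],s["orientation"],s["time"])
E
```

```text
time: 8.1
ee_pos: [0.5542, 0.0658, 0.0843]
orientation: [-3.137, 0.165, 0.0]
wrist_force: [-0.5, 0.4, -1.4]
grip_width: 0.0132
grasp_force: 58.6
orange n 1772
tab top [0.5777 0.0638 0.117 ] ((561.5574340820312, 64.58782958984375), (45.922359466552734, 55.62887954711914), 31.51490592956543) 0.1539208303837843
[0.55421786 0.06589702 0.08427213] [-3.13718102e+00  1.64911883e-01  4.08518423e-05] 8.15
```

View pics/w2.png

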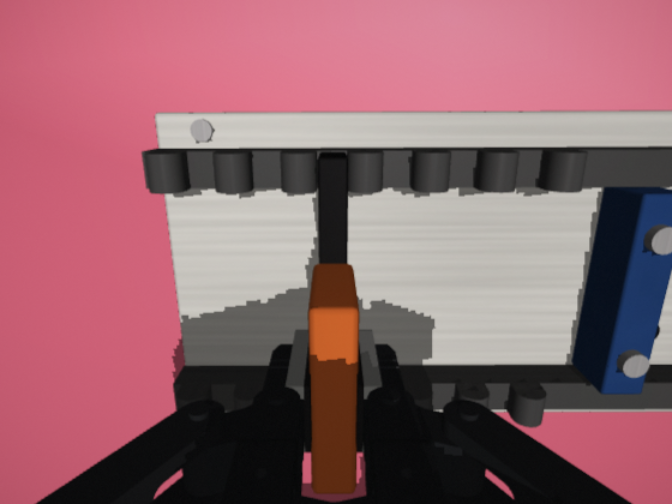

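The bar (column 332) hangs centred over the third notch from the left end, between the teeth at 299 and 365. That is notch 70. Lowering it now.

```bash
python3 -m creep '[[[0,0,0],[0,0,0.3],255],[[0,0,0],[0,0,0.3],255],[[0,0,0],[0,0,0.2],255],[[0,0,0],[0,0,0.1],255],[[0,0,0],[0,0,0],255],[[0,0,0],[0,0,0],255]]'
```

```text
time: 8.9
ee_pos: [0.5542, 0.0656, 0.0576]
orientation: [-3.137, 0.166, -0.0]
wrist_force: [-3.6, -0.4, 5.0]
grip_width: 0.0131
grasp_force: 59.2
```

```bash
python3 -m creep '[[[0,0,0],[0,0,0],0],[[0,0,0],[0,0,0],0],[[0,0,0],[0,0,0],0],[[0,0,0],[0,0,0],0],[[0,0,0],[0,0,-0.5],0],[[0,0,0],[0,0,-1],0],[[0,0,0],[0,0,-1],0],[[0,0,0],[0,0,-1],0],[[0,0,0],[0,0,-1],0],[[0,0,0],[0,0,-1],0]]'
python3 -m creep '[[[0,0,0],[-0.3,1,0],0],[[0,0,0],[-0.3,1,0],0],[[0,0,0],[0,0,0],0]]'
python3 - <<'E'
from h import *
c,P=orange("wrist");save(c,"w3.png",1.2);s=state();print(s["ee_pos"],s["orientation"],s["time"])
for n in("stop","notch0","fence"):
    print(n,[(np.round(x["position"],4).tolist(),round(x["conf"],2)) for x in pinpoint("wrist",n)[:2]])
E
```

```text
time: 10.15
ee_pos: [0.5541, 0.0656, 0.2245]
orientation: [3.137, -0.166, 0.002]
wrist_force: [0.6, -1.0, -0.2]
grip_width: 0.0851
grasp_force: 0.0
time: 10.52
ee_pos: [0.5297, 0.0065, 0.2235]
orientation: [3.137, -0.169, 0.002]
wrist_force: [0.5, 0.2, 1.5]
grip_width: 0.0852
grasp_force: 0.0
orange n 1456
tab top [0.5552 0.0659 0.0906] ((550.0499877929688, 18.636600494384766), (110.5186996459961, 63.17447280883789), 85.29579162597656) 0.24934021211122762
[0.5300425  0.00737968 0.22331287] [ 3.13709162e+00 -1.67899676e-01  2.06657215e-03] 10.575
stop [([0.5526, 0.0637, 0.0249], 0.85)]
notch0 []
fence [([0.5351, -0.0704, 0.0079], 0.87)]
```

View pics/w3.png

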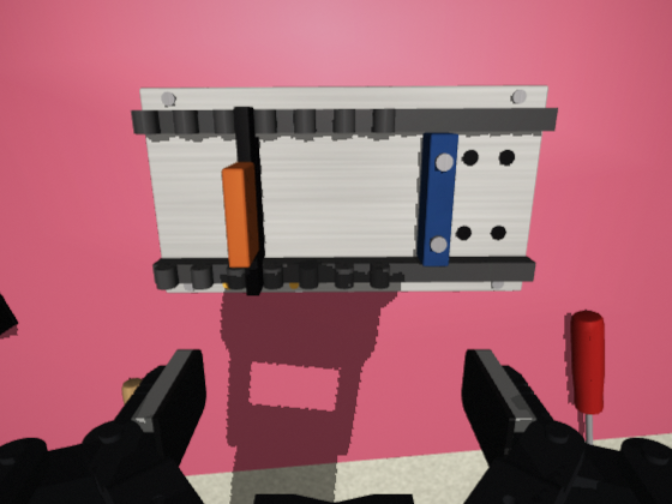

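The wrist view shows the orange tab at (240,215) and the bar at (250,200), square across both rails in the third notch, with the tab top at its home height. Next is a more precise cradle fix and the module.

Run:
```python
from h import *
th=np.deg2rad(-5.8);ex=np.array([np.cos(th),np.sin(th)]);ey=np.array([-ex[1],ex[0]])
stop=np.array([.5541,.0656]); o=stop-70*.001*ey; print("cradle origin guess",o)
for cam in("wrist","top"):
    c=capture(cam);P=cloud(c);q=P[c["depth"]>0];w=(q[:,:2]-o);u=w@ex*1000;v=w@ey*1000;z=q[:,2]*1000
    print(cam)
    m=(z>24)&(z<32)&(v>-140)&(v<-85)
    for s in(-1,1):
        a=u[m&(u*s>40)&(u*s<80)]
        print("rail",s,len(a),np.percentile(a,[2,50,98]).round(1) if len(a) else "")
        b=m&(u*s>40)&(u*s<80)
        print("  z",np.median(z[b]).round(1)," slope deg",np.rad2deg(np.polyfit(v[b],u[b],1)[0]).round(2))
    m=(z>35)&(z<45)&(v>-95)&(v<-45)&(abs(u)<60);print("fence u",np.percentile(u[m],[1,50,99]).round(1),"v",np.percentile(v[m],[1,50,99]).round(1))
    m=(z>80)&(z<96)&(abs(v-70)<15)&(abs(u)<45);print("tab u",np.percentile(u[m],[1,50,99]).round(1),"v",np.percentile(v[m],[1,50,99]).round(1))
    m=(z>45)&(z<53)&(abs(v-70)<15)&(abs(u)<80);print("bar u",np.percentile(u[m],[1,50,99]).round(1),"v",np.percentile(v[m],[1,50,99]).round(1))
```

```text
cradle origin guess [ 0.54702606 -0.00404165]
wrist
rail -1 978 [-66.1 -57.8 -50.4]
  z 28.5  slope deg 0.2
rail 1 1280 [49.5 57.6 65. ]
  z 28.4  slope deg 0.18
fence u [-47.8   3.1  47.7] v [-77.9 -67.  -58.2]
tab u [-31.4   1.4  30.9] v [63.8 69.8 77.7]
bar u [-67.6  39.2  67. ] v [65.6 70.1 75.8]
top
rail -1 46 [-64.3 -57.5 -49.3]
  z 28.0  slope deg -4.77
rail 1 14 [51.5 60.8 66.7]
  z 29.8  slope deg -34.27
fence u [-47.4 -42.4 -36.9] v [-71.5 -65.4 -56.3]Traceback (most recent call last):
  File "<stdin>", line 14, in <module>
    return _quantile_unchecked(
        a, q, axis, out, overwrite_input, method, keepdims, weights)
    return _ureduce(a,
                    func=_quantile_ureduce_func,
    ...<5 lines>...
                    overwrite_input=overwrite_input,
                    method=method)
    r = func(a, **kwargs)
    result = _quantile(arr,
                       quantiles=q,
    ...<2 lines>...
                       out=out,
                       weights=wgt)
    slices_having_nans = np.isnan(arr[-1, ...])
                                  ~~~^^^^^^^^^
IndexError: index -1 is out of bounds for axis 0 with size 0
```

```bash
python3 -m creep '[[[0,0,-1],[0.0,1,-0.5],0],[[0,0,-1],[-0.2,1,0],0],[[0,0,0],[-0.2,1,0],0],[[0,0,0],[-0.2,1,0],0],[[0,0,0],[-0.2,1,0],0],[[0,0,0],[-0.2,1,0],0],[[0,0,0],[-0.2,1,0],0],[[0,0,0],[-0.2,1,0],0],[[0,0,0],[-0.2,1,0],0],[[0,0,0],[0,0,0],0]]'
```

```text
time: 12.08
ee_pos: [0.5328, -0.2675, 0.2367]
orientation: [-3.118, -0.379, 0.001]
wrist_force: [0.6, 0.3, 0.3]
grip_width: 0.0853
grasp_force: 0.0
```

```bash
python3 -m creep '[[[0,0,0],[-0.91,0.88,0],0],[[0,0,0],[-0.91,0.88,0],0],[[0,0,0],[-0.91,0.88,0],0],[[0,0,0],[-0.91,0.88,0],0],[[0,0,-1],[0,0,0],0],[[0,0,-1],[0,0,0],0],[[0,0,-1],[0,0,0],0],[[0,0,-1],[0,0,0],0],[[0,0,-1],[0,0,0],0],[[0,0,-1],[0,0,0],0]]'
python3 -m creep '[[[0,0,-0.2],[0,0,0],0],[[0,0,0],[0,0,0],0]]'
python3 - <<'E'
from h import *
s=state();r=R.from_rotvec(s["orientation"]).as_matrix();p=np.array(s["ee_pos"]);print(s["ee_pos"],np.rad2deg(np.arctan2(r[1,0],r[0,0])),s["joint_positions"])
c=capture("wrist");P=cloud(c);save(c,"w4.png",1.2);q=P[c["depth"]>0]
near=(np.hypot(q[:,0]-.464,q[:,1]+.349)<.09)
print("pin",[(np.round(x["position"],4).tolist(),round(x["conf"],2)) for x in pinpoint("wrist","module")[:2]])
for lo,hi in((.055,.08),(.003,.013)):
    t=q[near&(q[:,2]>lo)&(q[:,2]<hi)];a=cv2.minAreaRect((t[:,:2]*1000).astype(np.float32));print(lo,len(t),a,t[:,2].max())
    d=(np.array(a[0])/1000-p[:2]);print("dx,dy units",r[:2,:2].T@d/.03)
E
```

```text
time: 13.32
ee_pos: [0.453, -0.394, 0.2373]
orientation: [-2.503, -1.898, -0.0]
wrist_force: [0.3, -0.3, 0.7]
grip_width: 0.0853
grasp_force: 0.0
time: 13.58
ee_pos: [0.4526, -0.3946, 0.2373]
orientation: [-2.478, -1.931, -0.0]
wrist_force: [-0.1, 0.3, -0.3]
grip_width: 0.0856
grasp_force: 0.0
[ 0.45260198 -0.39463931  0.23734669] 75.84348629567096 [-9.12031485e-01  4.78293653e-01  1.24337289e+00  7.83489444e-05
  1.41999134e+00 -6.64965483e-01]
pin [([0.4635, -0.348, -0.0001], 0.75)]
0.055 1903 ((461.7793884277344, -350.0660095214844), (79.2660140991211, 30.10247230529785), 75.89678955078125) 0.07077319942073579
dx,dy units [ 1.51547329 -0.0667552 ]
0.003 7004 ((466.5624084472656, -349.2179260253906), (173.08013916015625, 172.9306640625), 68.40823364257812) 0.012998661121170707
dx,dy units [1.58187725 0.08092308]
```

View pics/w4.png

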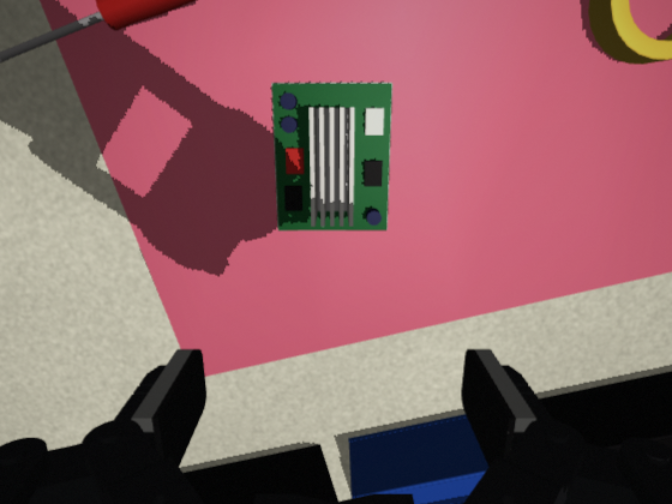

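The module is at (332,157) in the wrist view, the sink's fins run vertically at (332,165), parallel to the fingers, and nothing is in the way. Descend and grip.

```bash
python3 -m creep '[[[0,0,0],[0.76,-0.02,0.5],0],[[0,0,0],[0.76,-0.02,0.8],0],[[0,0,0],[0,0,1],0],[[0,0,0],[0,0,1],0],[[0,0,0],[0,0,1],0],[[0,0,0],[0,0,1],0],[[0,0,0],[0,0,0.8],0],[[0,0,0],[0,0,0.6],0],[[0,0,0],[0,0,0],0]]'
python3 -m creep '[[[0,0,0],[0,0,0],255],[[0,0,0],[0,0,0],255],[[0,0,0],[0,0,0],255],[[0,0,0],[0,0,0],255],[[0,0,0],[0,0,0],255],[[0,0,0],[0,0,0],255]]'
```

```text
time: 14.8
ee_pos: [0.4619, -0.3502, 0.0354]
orientation: [-2.475, -1.931, 0.0]
wrist_force: [1.2, 0.1, 0.2]
grip_width: 0.0853
grasp_force: 0.0
time: 15.55
ee_pos: [0.4625, -0.351, 0.037]
orientation: [2.475, 1.932, 0.0]
wrist_force: [0.5, 1.1, 6.2]
grip_width: 0.0292
grasp_force: 62.0
```

```bash
python3 -m creep '[[[0,0,0],[0,0,-0.3],255],[[0,0,0],[0,0,-0.7],255],[[0,0,0],[0,0,-1],255],[[0,0,-0.4],[0,0,-1],255],[[0,0,-0.41],[0,0,0],255],[[0,0,0],[0.4,0.05,0],255],[[0,0,0],[0.8,0.1,0],255],[[0,0,0],[0.9,0.12,0],255],[[0,0,0],[0.9,0.12,0],255],[[0,0,0],[0.9,0.12,0],255]]'
python3 -m creep '[[[0,0,0],[0.9,0.12,0],255],[[0,0,0],[0.9,0.12,0],255],[[0,0,0],[0.9,0.12,0],255],[[0,0,0],[0.9,0.12,0],255],[[0,0,0],[0.9,0.12,0],255],[[0,0,0],[0.9,0.12,0],255],[[0,0,0],[0.9,0.12,0],255],[[0,0,0],[0.8,0.11,0],255],[[0,0,0],[0.6,0.08,0],255],[[0,0,0],[0,0,0],255]]'
python3 - <<'E'
from h import *
s=state();r=R.from_rotvec(s["orientation"]).as_matrix();p=np.array(s["ee_pos"]);print(p,np.rad2deg(np.arctan2(r[1,0],r[0,0])),r[2].round(3))
c=capture("wrist");P=cloud(c);save(c,"w5.png",1.2);print((r[:2,:2].T@(np.array([.5470,-.0013])-p[:2])/.03).round(3))
q=P[c["depth"]>0]
d=(q[:,:2]-p[:2])@r[:2,:2];m=(abs(d)<.075).all(1)&(q[:,2]>p[2]-.045)&(q[:,2]<p[2]-.015)
print("held plate",cv2.minAreaRect((q[m][:,:2]*1000).astype(np.float32)),np.percentile(d[m]*1000,[1,99],axis=0).round(1),m.sum())
E
```

```text
time: 16.8
ee_pos: [0.4896, -0.2331, 0.1259]
orientation: [-2.333, -2.102, -0.0]
wrist_force: [-0.1, -0.1, -5.8]
grip_width: 0.0291
grasp_force: 60.5
time: 18.05
ee_pos: [0.5439, -0.0077, 0.126]
orientation: [-2.331, -2.105, 0.001]
wrist_force: [0.3, -0.7, -4.9]
grip_width: 0.0292
grasp_force: 60.5
[ 0.54388059 -0.00766777  0.12604552] 84.14965877692312 [ 0.    -0.001 -1.   ]
[0.222 0.082]
held plate ((544.168212890625, 0.9109573364257812), (132.37615966796875, 94.44037628173828), 84.15730285644531) [[-47.1 -46.1]
 [ 74.2  45. ]] 25097
```

View pics/w5.png

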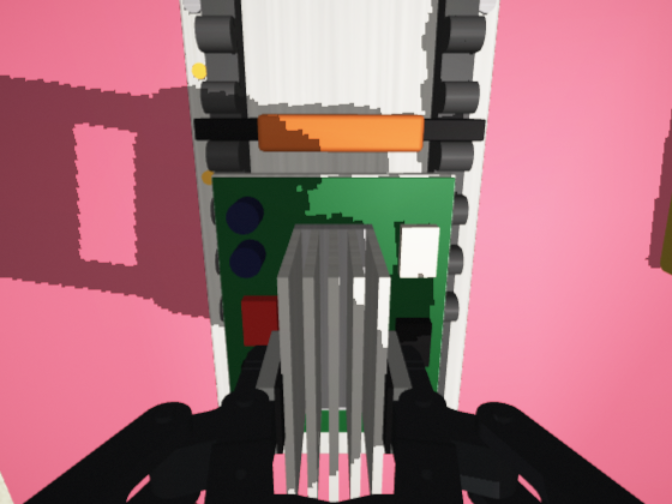

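The held module is square to the cradle, with its front edge at row 177 and the stop's tab at rows 115–150. Measuring both in the same frame.

Run:
```python
from h import *
s=state();r=R.from_rotvec(s["orientation"]).as_matrix();p=np.array(s["ee_pos"])
c=capture("wrist");P=cloud(c);f=c["frame"].astype(int);ok=c["depth"]>0
q=P[ok];d=(q[:,:2]-p[:2])@r[:2,:2]*1000;z=q[:,2]*1000
m=(abs(z-98)<5)&(d[:,0]<68)&(abs(d[:,1])<60)
print("plate",np.percentile(z[m],[5,50,95]).round(1))
e=[d[m&(abs(d[:,1]-y)<4),0].max().round(1) for y in(-40,-25,25,40)];print("front edge",e)
for x in(25,35,45,55):
    t=d[m&(abs(d[:,0]-x)<4),1];print(" sides at",x,t.min().round(1),t.max().round(1))
o=(f[ok][:,0]-f[ok][:,2]>70)&(f[ok][:,1]<f[ok][:,0]-40)&(abs(z-89)<5)&(d[:,0]>50)&(abs(d[:,1])<40)
print("tab",np.percentile(d[o],[2,98],axis=0).round(1))
b=(abs(z-50)<3)&(abs(d[:,0]-75)<20)&(abs(d[:,1])>35)&(abs(d[:,1])<75);print("bar",np.percentile(d[b],[2,50,98],axis=0).round(1))
for s_ in(-1,1):
    t=(abs(z-28.3)<2.5)&(d[:,0]>65)&(d[:,0]<150)&(d[:,1]*s_>40)&(d[:,1]*s_<75);print("rail",s_,t.sum(),np.percentile(d[t,1],[2,98]).round(1))
    t=(abs(z-11)<3)&(d[:,0]>85)&(d[:,0]<150)&(d[:,1]*s_>0)&(d[:,1]*s_<60);print("bed",s_,t.sum(),np.percentile(d[t,1],[1,99]).round(1))
```

```text
plate [ 96.   97.5 101.9]
front edge [np.float64(59.8), np.float64(59.8), np.float64(59.9), np.float64(59.9)]
 sides at 25 -47.7 46.2
 sides at 35 -47.7 46.4
 sides at 45 -47.6 46.5
 sides at 55 -47.6 46.6
tab [[ 69.3 -28. ]
 [ 82.5  32.2]]
bar [[ 70.8 -64.6]
 [ 75.7 -37.6]
 [ 80.4  68.3]]
rail -1 1191 [-63.6 -47.7]
bed -1 6908 [-47.9  -0.4]
rail 1 1227 [51.9 67.8]
bed 1 7538 [ 0.3 52.1]
```

```bash
python3 -m creep '[[[0,0,0],[0.12,0.045,0],255],[[0,0,0],[0.12,0.045,0],255],[[0,0,0],[0,0,0.4],255],[[0,0,0],[0,0,0.6],255],[[0,0,0],[0,0,0.5],255],[[0,0,0],[0,0,0.3],255],[[0,0,0],[0,0,0],255]]'
```

```text
time: 19.02
ee_pos: [0.5474, -0.0024, 0.0717]
orientation: [-2.333, -2.102, 0.001]
wrist_force: [0.2, -0.5, -6.0]
grip_width: 0.0291
grasp_force: 60.4
```

```bash
python3 -m creep '[[[0,0,0],[0.045,0,0],255],[[0,0,0],[0,0,0.2],255],[[0,0,0],[0,0,0.2],255],[[0,0,0],[0,0,0.2],255],[[0,0,0],[0,0,0.1],255],[[0,0,0],[0,0,0],255]]'
```

```text
time: 19.77
ee_pos: [0.5477, -0.0011, 0.0511]
orientation: [-2.333, -2.103, 0.0]
wrist_force: [-0.3, 1.0, -5.5]
grip_width: 0.0294
grasp_force: 60.5
```

Free of contact so far (bottom about 4 mm above the bed, below the rail tops). Last few millimetres slowly.

```bash
python3 -m creep '[[[0,0,0],[0,0,0.06],255],[[0,0,0],[0,0,0.04],255],[[0,0,0],[0,0,0.03],255],[[0,0,0],[0,0,0],255]]'; python3 -m creep '[[[0,0,0],[0,0,0.02],255],[[0,0,0],[0,0,0],255]]'
```

```text
time: 20.27
ee_pos: [0.5478, -0.0011, 0.0474]
orientation: [-2.334, -2.103, 0.0]
wrist_force: [-0.0, 0.8, -4.9]
grip_width: 0.0291
grasp_force: 60.5
time: 20.52
ee_pos: [0.5478, -0.0011, 0.047]
orientation: [2.333, 2.103, 0.0]
wrist_force: [-1.6, 0.1, -1.3]
grip_width: 0.0292
grasp_force: 60.7
```

```bash
python3 -m creep '[[[0,0,0],[0,0,0.02],255],[[0,0,0],[0,0,0],255]]'; python3 -m creep '[[[0,0,0],[0,0,0],120],[[0,0,0],[0,0,0],120],[[0,0,0],[0,0,0],120],[[0,0,0],[0,0,0],120],[[0,0,0],[0,0,-0.4],120],[[0,0,0],[0,0,-0.8],120],[[0,0,0],[0,0,-1],120],[[0,0,0],[0,0,-1],120],[[0,0,0],[0,0,-1],120],[[0,0,0],[0,0,-1],120]]'
python3 -m creep '[[[0,0,0],[-1,0,0],120],[[0,0,0],[-1,0,0],120],[[0,0,0],[-1,0,0],120],[[0,0,0],[0,0,0],120]]'
python3 - <<'E'
from h import *
s=state();r=R.from_rotvec(s["orientation"]).as_matrix();p=np.array([.5478,-.0011])
c=capture("wrist");P=cloud(c);save(c,"w6.png",1.2);q=P[c["depth"]>0];z=q[:,2]*1000;d=(q[:,:2]-p)@r[:2,:2]*1000
m=(abs(z-18.5)<3)&(abs(d[:,0])<80)&(abs(d[:,1])<52)
for x in(-40,0,40):
  for y in(-38,38):
    k=m&(np.hypot(d[:,0]-x,d[:,1]-y)<8);print(x,y,k.sum(),np.median(z[k]).round(1) if k.any() else "")
for n in("tape","meter"):print(n,[np.round(x["position"],3) for x in pinpoint("top",n)[:1]])
c=capture("scene");save(c,"s6.png",1.4)
E
```

```text
time: 20.78
ee_pos: [0.5478, -0.0011, 0.047]
orientation: [2.333, 2.103, 0.0]
wrist_force: [-4.8, -0.1, 5.2]
grip_width: 0.0293
grasp_force: 62.0
time: 22.02
ee_pos: [0.5477, -0.0011, 0.2041]
orientation: [2.333, 2.103, 0.001]
wrist_force: [0.2, -0.1, 1.1]
grip_width: 0.0449
grasp_force: 0.0
time: 22.52
ee_pos: [0.5383, -0.0921, 0.2029]
orientation: [2.336, 2.1, 0.0]
wrist_force: [-0.3, 0.7, 0.4]
grip_width: 0.0448
grasp_force: 0.0
-40 -38 186 18.5
-40 38 171 18.3
0 -38 151 18.4
0 38 195 18.5
40 -38 205 18.4
40 38 211 18.4
tape [array([ 0.719, -0.297,  0.002])]
meter [array([ 0.785,  0.041, -0.001])]
```

View pics/w6.png

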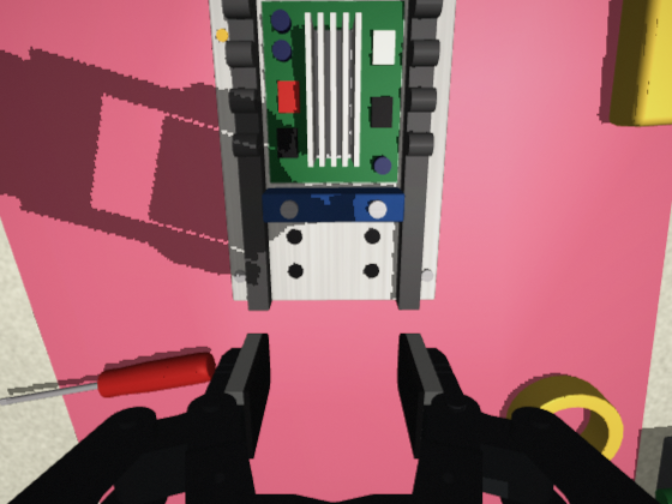

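View pics/s6.png

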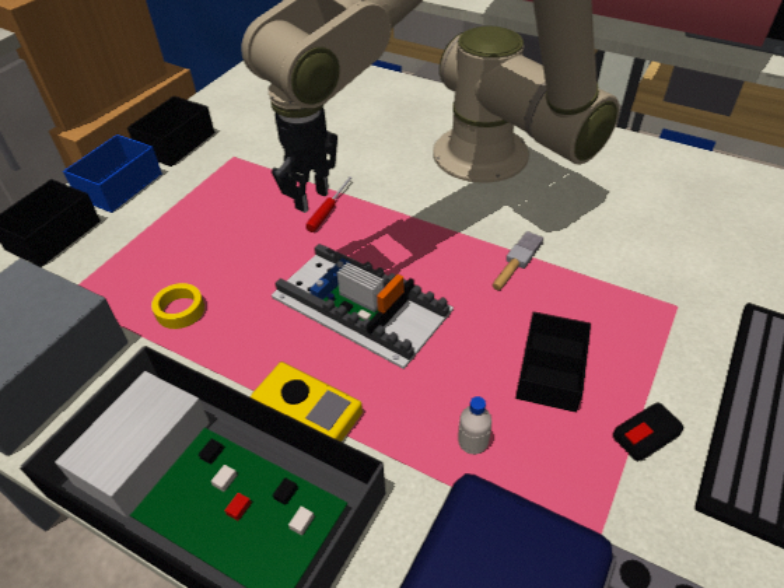

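The module lies flat: its top is at 18.3–18.5 mm at all six points. In the wrist view it sits between the rails at (333,90), behind the fence at (333,205). The scene view shows the stop in place at (390,295) and the bystanders unmoved. Handing in.

```bash
python3 -c "
from rig import *
print(close_job())"
```

```text
the job is handed in; nothing more can be done
None
```

The stop bar is home in the notch pair at y = 70, the module lies flat on the bed between fence and stop, and the job was handed in at about 23 s; no verdict came back.

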